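# Open the coolant filler with a cap of unknown thread hand

## Robot

A 6-joint arm with a two-finger parallel gripper is mounted at the origin on the work surface. World frame = base frame: x ahead of the robot, y to its left, z up, the work surface at z = 0. Lengths are in m, angles in rad, forces in N, time in s.
With the tool pointing down it reaches from about 0.325 to 0.775 m from the base axis. Payload 5.5 kg.
Tool frame: the origin (TCP) lies on the front face of the gripper's body, between the roots of the fingers; the fingertips stand 73 mm ahead of it and the grasp point (between the pads) lies manip.tcp_to_grasp ahead of it (manip.tcp_to_grasp is the distance from the TCP to the grasp point, in m); z points along the fingers, y is the direction in which the jaws open and shut (so a half turn about z gives the same grasp; the last joint's range is limited). The gripper opens to 85 mm and grips with 20 to 120 N. Pads are 22 mm wide; open, the fingers measure 114 mm over their backs; the gripper's body (76 mm by 85 mm) begins 54 mm behind the grasp point. The pads swing forward as they close: fully open they stand 13 mm farther back than shut.
Start: joints at [1.167, 0.091, 1.231, -0, 1.82, -0.057], TCP at [0.204, 0.564, 0.304] pointing down, gripper open.
Joint ranges: [-2.87, 2.87], [-0.86, 2.18], [0.17, 2.46], [-1.51, 4.65], [0.06, 2.69], [-2.65, 2.65]. Speed limits (rad/s): [2.57, 2.57, 3.01, 3.14, 3.14, 3.14].

## Interface

Orientations are given as a unit quaternion [w, x, y, z].
In Python, from workcell import manip gives the robot as it stands. Calls block until the motion is done:
- manip.move_ptp(position, orientation): joint-space move of the TCP to a pose.
- manip.move_straight(position, rotation=None, rate=0.15, guard=None): straight line of the TCP; rotation=None keeps the orientation; rate is the mean speed in m/s. With guard (N) it stops when the force on the tool has changed by that much, and returns True; else False.
- manip.move_j(angles): joint-space move.
- manip.gripper_to(opening, strength=None): opening from 0.0 (shut) to 1.0 (fully open); strength is the grip in N (None keeps the last); returns when the fingers have stopped.
- manip.wait(seconds).
- manip.solve_ik(position, orientation): joint angles nearest the present ones, or None.
- manip.read_state(): the state.
- manip.grab_frame(name): name is "side" or "top"; returns the picture (384x512x3 uint8, blue, green, red); there is no depth.
- manip.get_calibration(name): a dict with "camera_matrix" (3x3 intrinsics, pixels), "k1" (the pictures are not rectified: a ray, as slopes to the right and down, at radius r is drawn at 1 + k1 r^2 times it, then the intrinsics apply), "world_to_cam" (4x4, takes a point from world to camera coordinates). Camera axes: x right, y up, looking along -z (the intrinsics and any distortion apply to the point x, -y, -z); pixel columns grow to the right and rows downward; lengths in m; the calibration is good to about 2 mm. A picture is of the moment at which its call begins. get_calibration takes no time and is no camera call.
A pose or a line that the arm cannot do raises manip.PlanningError and nothing moves.
- manip.sign_off(): hands the job in, once; it reports no verdict.
The state is a dict: "time": time; "joint_positions": joint angles; "dq": joint speeds; "joint_torque": joint torques, N m; "eef_pos": TCP position; "ee_rot": TCP orientation; "ft_force": force on the tool from outside, world axes, zero at the start; "torque": the same for the moment, N m; "gripper_width": opening from 0.0 (shut) to 1.0 (fully open).
Only numpy, scipy, OpenCV 4.12 (cv2) and the standard library are available. Lean on these libraries where they do the work, as an engineer would, in place of code of your own. Each camera call takes 0.05 s, during which the arm holds its last target.

## Task

Get the grinder's coolant top-up ready: first stand the tipped orange can upright again in its lane between the two tins and let go of it. Then unscrew the black filler cap on the white tank (nobody knows if its thread is right- or left-handed, so find out by trying), lift it straight up until it is about 6 to 10 cm clear of the neck, and finish there, still holding the cap in the gripper above the filler. Leave the tins and everything else where they are.

Things in the scene. Friction and masses are not known exactly. Their poses are not given: they have to be found in the camera images.
- can_mid (a point): centre (half-way up, on the axis) of the tipped orange can: square body 50 x 50 mm, 90 mm high, with a pale band, then a black stopper 28 mm across; 105 mm high over all. Its z axis points along the can from foot to stopper: level while the can lies on a flat side, straight up once it stands
- can: the same can; origin at the centre of its underside, same axes. About 0.25 kg, heavier towards the foot (centre of mass about 37 mm from the underside); standing on its foot it rocks back upright from up to about 30 degrees of lean
- lane: fixed shallow steel tray, 72 mm wide (its x axis), 400 mm long (its y axis), origin on the table under its centre. Floor 3 mm, red lips 9 mm above the table; 64 mm wide inside. The tins stand about 158 mm from the middle towards either end; the can lies along the lane between them, foot towards the lane's -y end, at least 40 mm from either tin
- tin_a: blue round tin, 48 mm across, 64 mm high, standing near one end of the lane; origin under its centre
- tin_b: green round tin, same size, standing near the other end of the lane (blue and green may be swapped); origin under its centre
- wheel: bystander: red-brown grinding wheel lying flat, 100 mm across, 16 mm thick, with a hole; origin under its centre
- wrench: bystander: steel wrench lying on the table
- mug: bystander: blue mug, 85 mm high, origin under its centre
- dresser: bystander: grey dressing stick lying flat, 110 x 22 x 22 mm, long along its x axis, origin under its centre
- oiler: bystander: amber bottle with a red cap, 110 mm high, origin under its centre
- tank: fixed white coolant tank, a box 100 mm high, 170 mm along its x axis; origin on the table straight below the filler's axis. The top reaches 80 mm from this axis in the tank's +y and 190 mm in its -y direction; from 92 mm on in -y a grey pump housing stands 49 mm above the tank's top
- filler (a point): top of the steel filler neck, on its axis, 36 mm above the tank's top (136 mm above the table); z up
- cap_mid (a point): centre (half-way up) of the black ribbed filler cap with a yellow bar on top: round, 54 mm across, 30 mm high, about 0.08 kg, z axis up. Screwed on, its lower rim is 11 mm above the tank's top and this centre 10 mm below point filler
- cap: the same cap; origin at its lower rim's centre, x along the yellow bar. Coarse interrupted thread inside, right-hand (loosens anticlockwise from above) or left-hand, no mark tells. The loosening way it goes round easily; from 65 to 100 degrees (best 85) it lifts straight off, before that only 1 to 2 mm. The tightening way it meets a hard stop within 20 degrees
Things that resemble listed ones, but are neither listed nor needed, are in the scene too. What is shaped like the can but yellow is not meant. Of the things that look like the cap, the larger one is meant.

How it is judged:
By the outcome, as a careful person would: the job done as asked, in the order asked, and still so for the second after the job is handed in, while the arm keeps its last pose, push and grip.
It also fails if it takes over 59 s, if anything falls off the work surface, if the arm or the gripper's body presses on something with over 40 N, if the wrist force passes 120 N, or if a joint passes its speed limit or range.

## Working session

There is one attempt and no reset: what is moved stays moved. The work goes in short steps, each a Python script; the robot and the scene stay as the last script left them, time stands still between calls to the robot, and variables do not carry over. Pictures are saved under pics/ and viewed, and the job is handed in when it is done.

```bash
mkdir -p pics; ls
python3 - <<'E'
from workcell import manip
import cv2
for n in("side","top"):
    f=manip.grab_frame(n); cv2.imwrite(f"pics/a_{n}.png",f)
    c=manip.get_calibration(n); print(n,c)
print(manip.read_state(), manip.tcp_to_grasp)
E
```

```text
pics
side {'camera_matrix': array([[381.3021477 ,   0.        , 262.39565642],
       [  0.        , 381.3021477 , 191.00368225],
       [  0.        ,   0.        ,   1.        ]]), 'k1': 0.022607746970559717, 'world_to_cam': array([[ 0.75775259, -0.65253557, -0.0028877 , -0.39078486],
       [ 0.4587233 ,  0.52953163,  0.71356092, -0.35997481],
       [-0.46409475, -0.54202729,  0.70058724, -0.82240944],
       [ 0.        ,  0.        ,  0.        ,  1.        ]])}
top {'camera_matrix': array([[389.04926842,   0.        , 257.15693653],
       [  0.        , 389.04926842, 191.07278841],
       [  0.        ,   0.        ,   1.        ]]), 'k1': -0.04466660664336925, 'world_to_cam': array([[ 0.02135566, -0.99957377,  0.01990518,  0.03227585],
       [ 0.98109724,  0.02478278,  0.19192193, -0.57446046],
       [-0.19233344,  0.01543029,  0.98120831, -0.9588621 ],
       [ 0.        ,  0.        ,  0.        ,  1.        ]])}
{'time': 0.1, 'joint_positions': array([ 1.16732742e+00,  9.17816522e-02,  1.23176682e+00,  4.53104618e-05,
        1.81979445e+00, -5.66918943e-02]), 'dq': array([-5.92538769e-05, -2.52373927e-03, -2.88617189e-03, -1.18915150e-04,
        1.03535084e-03, -1.19703239e-03]), 'joint_torque': array([ 2.63189446e-03, -4.60216391e+01, -4.19219434e+01, -1.18844391e-04,
        1.05579334e-02, -1.18438464e-05]), 'eef_pos': array([0.20385845, 0.56417495, 0.30286421]), 'ee_rot': array([-2.20962288e-04,  1.72515486e-01,  9.85006417e-01, -8.47064977e-04]), 'ft_force': array([ 0.13326734,  0.04883953, -0.76170774]), 'torque': array([ 0.04718495, -0.05608333,  0.05471972]), 'gripper_width': 0.9996504404000136} 0.0539
```

View pics/a_side.png

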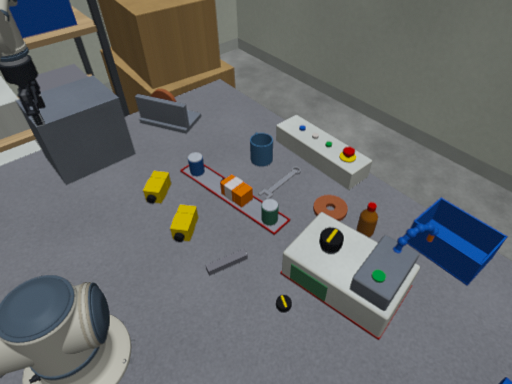

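View pics/a_top.png

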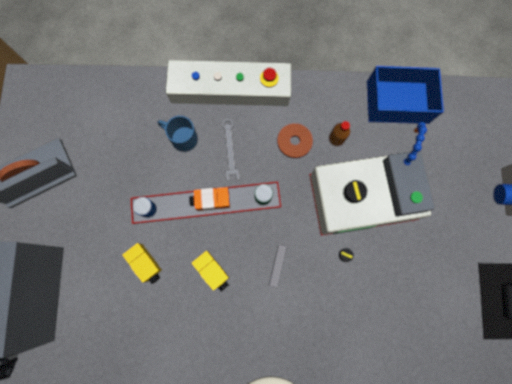

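The side picture shows the can at about (237,190) between the blue tin (196,163) and the green tin (270,212), with the cap at (331,239). In the top picture the can is at (211,198) with its stopper to the left at (193,201), and the large cap is at (356,191). Next I'll measure these.

```bash
cat > h.py <<'E'
import numpy as np, cv2
from workcell import manip
from scipy.spatial.transform import Rotation as R
def ray(n,uv):
    c=manip.get_calibration(n);K=c["camera_matrix"];k=c["k1"];T=c["world_to_cam"]
    d=np.array([(uv[0]-K[0,2])/K[0,0],(uv[1]-K[1,2])/K[1,1]]);s=d.copy()
    for _ in range(20): s=d/(1+k*(s@s))
    v=T[:3,:3].T@np.array([s[0],-s[1],-1.]);o=-T[:3,:3].T@T[:3,3]
    return o,v/np.linalg.norm(v)
def onz(n,uv,z):
    o,v=ray(n,uv);return o+v*(z-o[2])/v[2]
def tri(a,b):
    o1,v1=ray("top",a);o2,v2=ray("side",b)
    s=np.linalg.lstsq(np.c_[v1,-v2],o2-o1,rcond=None)[0]
    p,q=o1+v1*s[0],o2+v2*s[1];return (p+q)/2,np.linalg.norm(p-q)
def proj(n,p):
    c=manip.get_calibration(n);K=c["camera_matrix"];T=c["world_to_cam"]
    q=T[:3,:3]@np.array(p)+T[:3,3];s=np.array([q[0],-q[1]])/-q[2]
    s=s*(1+c["k1"]*(s@s));return K[:2,:2]@s+K[:2,2]
def q(yaw,pitch=0):
    """tool down; jaw(y) axis: tool y direction at heading yaw. """
    z=np.array([0,0,-1.]);y=np.array([np.cos(yaw),np.sin(yaw),0]);x=np.cross(y,z)
    r=R.from_matrix(np.c_[x,y,z]).as_quat();return r[[3,0,1,2]]
def save(n,name,crop=None,s=1):
    f=manip.grab_frame(n);cv2.imwrite("pics/raw_"+name,f)
    if crop: x0,y0,x1,y1=crop;f=f[y0:y1,x0:x1]
    cv2.imwrite("pics/"+name,cv2.resize(f,None,fx=s,fy=s,interpolation=cv2.INTER_CUBIC));
E
python3 - <<'E'
from h import *
for n in("top","side"):
    f=cv2.imread(f"pics/a_{n}.png");hsv=cv2.cvtColor(f,cv2.COLOR_BGR2HSV)
    def blobs(lo,hi,nm,amin=15):
        m=cv2.inRange(hsv,lo,hi);k,l,s,c=cv2.connectedComponentsWithStats(m)
        for i in range(1,k):
            if s[i,4]>=amin: print(n,nm,c[i].round(1),s[i])
    blobs((8,150,120),(18,255,255),"orange");blobs((24,150,120),(34,255,255),"yellow")
    blobs((0,0,0),(180,255,45),"black");blobs((0,150,80),(5,255,255),"red")
    blobs((60,60,40),(90,255,255),"green");blobs((175,150,80),(180,255,255),"red2")
for n,c,o in(("top",(120,170,290,230),"c1"),("top",(310,145,440,240),"c3"),("side",(170,140,300,240),"c2"),("side",(270,190,430,335),"c4")):
    f=cv2.imread(f"pics/a_{n}.png");x0,y0,x1,y1=c
    cv2.imwrite(f"pics/{o}.png",cv2.resize(f[y0:y1,x0:x1],None,fx=4,fy=4,interpolation=cv2.INTER_CUBIC))
E
```

```text
top orange [294.3 140.4] [279 125  32  32 699]
top orange [ 14.6 166.5] [  0 161  33  16 152]
top orange [221.  197.1] [214 187  15  21 280]
top orange [197.  199.1] [193 190   9  20 130]
top yellow [268.6  81.6] [261  75  17  12  94]
top yellow [356.5 190.3] [353 182   8  18  78]
top yellow [140.6 262.4] [123 244  36  38 739]
top yellow [209.8 270.1] [192 251  36  39 714]
top yellow [346.7 254.5] [342 252  10   6  30]
top black [387.3 167.5] [385 159   6  18  42]
top black [393.7 196.1] [389 178  10  36  90]
top black [348.9 193.9] [345 184  12  18  78]
top black [361.9 188. ] [359 184   6   9  26]
top black [496.3 299.6] [ 479  264   33   74 2223]
top black [154.2 278.3] [150 275   9   8  39]
top black [223.  286.1] [220 283   7   7  23]
top black [  6.2 366.7] [  0 357  17  22 247]
top red [269.1  74. ] [264  69  11  11 105]
top red [344.6 125.5] [341 122   8   8  58]
top green [239.4  76.5] [236  73   8   8  50]
top green [416.2 196.8] [410 191  13  13 136]
side orange [166.1  92.6] [156  89  18  11  52]
side orange [226.8 179.2] [221 175  14  10  58]
side orange [241.8 189.4] [2
[... 491 characters left out ...]
  59]
side black [263.1 216. ] [262 211   3  12  27]
side black [330.9 241.1] [320 228  23  25 371]
side black [178.6 236.9] [174 233  10   9  71]
side black [104.4 318.8] [ 99 296  10  47 194]
side black [283.1 304. ] [276 296  15  16 143]
side black [ 35.9 379.1] [ 31 377  10   5  19]
side red [348.5 150.6] [343 147  12   9  75]
side red [206.9 188.1] [189 176  36  25  40]
side red [263.5 219.7] [226 201  64  33 102]
side red [371.9 206.1] [368 203   9   8  50]
side red [370.  332.7] [359 325  21  14  24]
side green [328.5 143.6] [326 141   6   6  31]
side green [269.3 216.6] [262 208  16  17 205]
side green [308.2 281.7] [290 264  38  36 555]
side green [378.5 275.5] [372 269  15  14 160]
```

Run:
```python
import cv2,numpy as np
a=cv2.imread('pics/c1.png');b=cv2.imread('pics/c2.png')
w=max(a.shape[1],b.shape[1]);p=lambda i:cv2.copyMakeBorder(i,0,0,0,w-i.shape[1],0)
f=np.vstack([p(a),p(b)]);print(f.shape);cv2.imwrite('pics/c12.png',cv2.resize(f,None,fx=.9,fy=.9))
a=cv2.imread('pics/c3.png');b=cv2.imread('pics/c4.png');print(a.shape,b.shape)
```

```text
(640, 680, 3)
(380, 520, 3) (580, 640, 3)
```

View pics/c12.png

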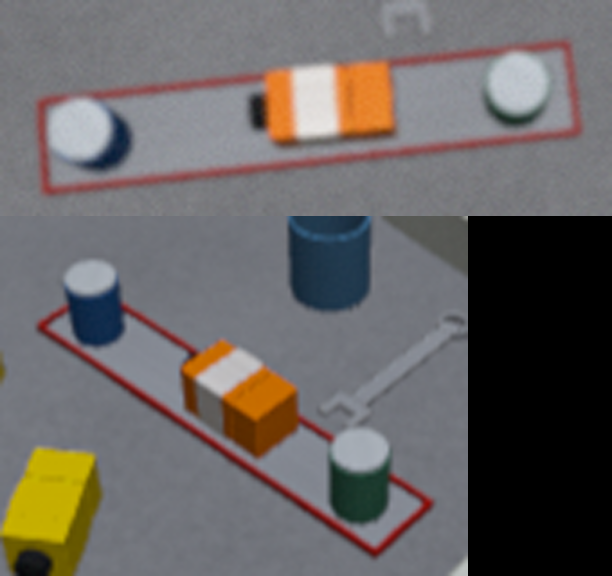

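View pics/c3.png

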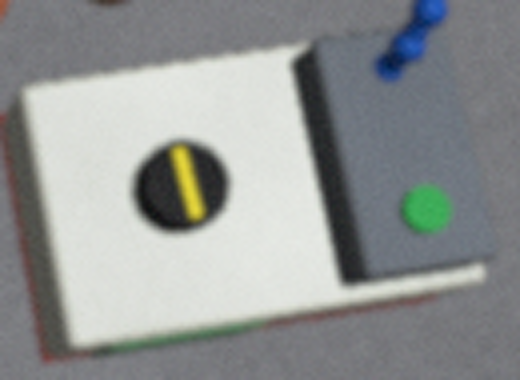

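View pics/c4.png

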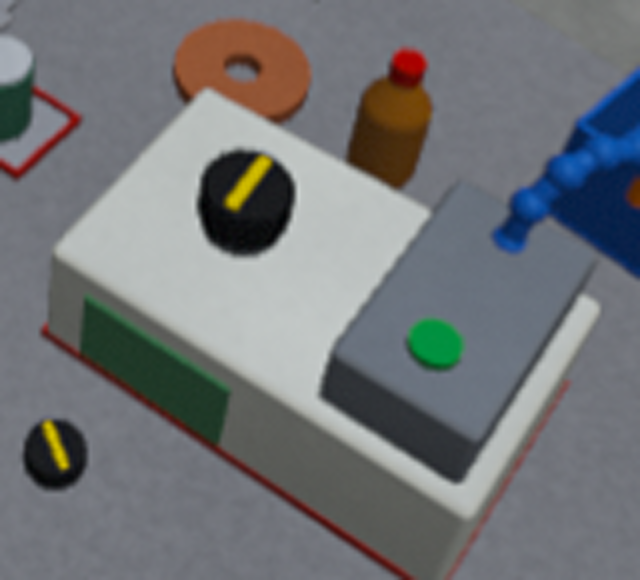

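Run:
```python
from h import *
np.set_printoptions(precision=4,suppress=True)
L=[onz("top",np.array(p)/3.6+(120,170),.009) for p in[(40,100),(568,44),(579,131),(47,190)]]
print("lane",*L,"mean",np.mean(L,0))
a=(L[0]+L[3])/2-(L[1]+L[2])/2;print("len",np.linalg.norm(a),"yaw of +y",np.degrees(np.arctan2(a[1],a[0])), np.linalg.norm(L[0]-L[3]),np.linalg.norm(L[1]-L[2]))
Ls=[onz("side",(np.array(p)-(0,216))/3.6+(170,140),.009) for p in[(40,326),(110,295),(431,504),(375,552)]]
print("lane side",*Ls,"mean",np.mean(Ls,0))
C=[onz("top",np.array(p)/3.6+(120,170),.053) for p in[(266,70),(390,62),(395,131),(271,141)]]
print("can",*C,np.mean(C,0))
Cs=[onz("side",(np.array(p)-(0,216))/3.6+(170,140),.053) for p in[(183,369),(225,341),(297,392),(256,425)]]
print("can side",*Cs,np.mean(Cs,0))
print("can tri orange",)
for nm,t in(("tin+",(81,130)),("tin-",(518,87))): print(nm,onz("top",np.array(t)/3.6+(120,170),.067))
for nm,t in(("tin+",(92,277)),("tin-",(360,450))): print(nm,onz("side",(np.array(t)-(0,216))/3.6+(170,140),.067))
print("cap",onz("top",np.array((182,186))/4+(310,145),.141),onz("side",np.array((248,186))/4+(270,190),.141))
y1,y2=[onz("top",np.array(p)/4+(310,145),.143) for p in((179,148),(196,219))];print("bar",y1,y2,(y1+y2)/2)
y1,y2=[onz("side",np.array(p)/4+(270,190),.143) for p in((266,158),(232,205))];print("bar side",y1,y2,(y1+y2)/2)
```

```text
lane [0.5555 0.3866 0.009 ] [ 0.6088 -0.0111  0.009 ] [ 0.542  -0.0202  0.009 ] [0.4876 0.3758 0.009 ] mean [0.5485 0.1828 0.009 ]
len 0.4004602007289847 yaw of +y 97.72559866093162 0.06867994420190268 0.06745893552856963
lane side [0.4866 0.3719 0.009 ] [0.559  0.3667 0.009 ] [ 0.6065 -0.0142  0.009 ] [ 0.5402 -0.0215  0.009 ] mean [0.5481 0.1757 0.009 ]
can [0.5742 0.2108 0.053 ] [0.5824 0.1212 0.053 ] [0.5318 0.1158 0.053 ] [0.5223 0.2045 0.053 ] [0.5527 0.1631 0.053 ]
can side [0.5254 0.2011 0.053 ] [0.5729 0.2058 0.053 ] [0.5794 0.1182 0.053 ] [0.5307 0.1105 0.053 ] [0.5521 0.1589 0.053 ]
can tri orange
tin+ [0.5248 0.3375 0.067 ]
tin- [0.5636 0.0283 0.067 ]
tin+ [0.5271 0.3355 0.067 ]
tin- [0.5662 0.0261 0.067 ]
cap [ 0.5617 -0.1891  0.141 ] [ 0.5608 -0.1938  0.141 ]
bar [ 0.5846 -0.1874  0.143 ] [ 0.5414 -0.1965  0.143 ] [ 0.563  -0.1919  0.143 ]
bar side [ 0.583  -0.1876  0.143 ] [ 0.5423 -0.1981  0.143 ] [ 0.5626 -0.1928  0.143 ]
```

```bash
cat >> h.py <<'E'
G=manip.tcp_to_grasp
def can_R(yaw_d,alpha,stand,flip):
    """yaw_d: heading of can axis d. lying: tool z = -sin a d - cos a up ; standing = rotated 90deg"""
    d=np.array([np.cos(yaw_d),np.sin(yaw_d),0]);u=np.array([0,0,1.])
    z=-np.sin(alpha)*d-np.cos(alpha)*u
    if stand is not None:
        c,s=np.cos(stand),np.sin(stand)   # rotate d->u by angle stand
        z=-np.sin(alpha)*(c*d+s*u)-np.cos(alpha)*(c*u-s*d)
    y=np.cross(d,u)*flip;x=np.cross(y,z);return np.c_[x,y,z]
def quat(M): return R.from_matrix(M).as_quat()[[3,0,1,2]]
def tcp(g,M): return np.array(g)-G*M[:,2]
E
python3 - <<'E'
from h import *
np.set_printoptions(precision=3,suppress=True)
yc,yl=np.radians(96),np.radians(97.6)
mid=np.array([.5524,.161,.028]);d=np.array([np.cos(yc),np.sin(yc),0]);dl=np.array([np.cos(yl),np.sin(yl),0])
g=mid+d*.017+[0,0,.008]
F=np.array([.5476,.185,.003])+[0,0,.062]-.008*dl
for al in(30,45,55):
  for fl in(1,-1):
    a=np.radians(al)
    for st,yy,p in((0,yc,g+[0,0,.1]),(0,yc,g),(45,yl,F+[0,0,.08]),(90,yl,F+[0,0,.03]),(90,yl,F)):
        M=can_R(yy,a,np.radians(st),fl);print(al,fl,st,manip.solve_ik(tcp(p,M),quat(M)))
for yw in range(-180,180,30):
    print(yw,manip.solve_ik([.562,-.191,.182],q(np.radians(yw))))
E
```

```text
30 1 0 [ 0.511  0.201  1.389 -0.486  1.753  0.365]
30 1 0 [ 0.511  0.274  1.487 -0.478  1.6    0.445]
30 1 45 [ 0.107  0.012  1.517  0.262  1.617 -0.014]
30 1 90 [-0.225  0.246  1.635  0.959  1.708 -0.45 ]
30 1 90 [-0.225  0.286  1.647  0.954  1.677 -0.493]
30 -1 0 None
30 -1 0 None
30 -1 45 None
30 -1 90 None
30 -1 90 None
45 1 0 [ 0.603  0.316  1.346 -0.701  1.846  0.43 ]
45 1 0 [ 0.603  0.408  1.42  -0.679  1.719  0.538]
45 1 45 [ 0.253  0.033  1.477 -0.     1.632  0.121]
45 1 90 [-0.142  0.137  1.63   0.75   1.622 -0.332]
45 1 90 [-0.142  0.169  1.652  0.749  1.582 -0.369]
45 -1 0 None
45 -1 0 [ 0.603  0.408  1.42  -0.679  1.719 -2.604]
45 -1 45 None
45 -1 90 None
45 -1 90 None
55 1 0 [ 0.65   0.4    1.321 -0.838  1.911  0.458]
55 1 0 [ 0.65   0.505  1.375 -0.803  1.803  0.579]
55 1 45 [ 0.348  0.068  1.449 -0.171  1.661  0.203]
55 1 90 [-0.07   0.084  1.619  0.597  1.577 -0.241]
55 1 90 [-0.07   0.111  1.646  0.597  1.532 -0.272]
55 -1 0 None
55 -1 0 [ 0.65   0.505  1.375 -0.803  1.803 -2.562]
55 -1 45 None
55 -1 90 None
55 -1 90 None
-180 None
-150 [-0.385  0.084  1.454 -0.     1.604  2.233]
-120 [-0.385  0.084  1.454 -0.     1.604  1.709]
-90 [-0.385  0.084  1.454 -0.     1.604  1.186]
-60 [-0.385  0.084  1.454 -0.     1.604  0.662]
-30 [-0.385  0.084  1.454 -0.     1.604  0.139]
0 [-0.385  0.084  1.454 -0.     1.604 -0.385]
30 [-0.385  0.084  1.454 -0.     1.604 -0.909]
60 [-0.385  0.084  1.454 -0.     1.604 -1.432]
90 [-0.385  0.084  1.454 -0.     1.604 -1.956]
120 [-0.385  0.084  1.454 -0.     1.604 -2.479]
150 None
```

```bash
cat > p.py <<'E'
from h import *
yc,yl=np.radians(96),np.radians(97.6)
mid=np.array([.5524,.161,.028]);d=np.array([np.cos(yc),np.sin(yc),0]);dl=np.array([np.cos(yl),np.sin(yl),0])
g=mid+d*.017+[0,0,.008]
F=np.array([.5476,.185,.003])+[0,0,.062]-.008*dl
a=np.pi/4
E
python3 - <<'E'
from p import *
M=can_R(yc,a,0,1)
manip.move_ptp(tcp(g+[0,0,.09],M),quat(M))
print(manip.move_straight(tcp(g,M),guard=8))
manip.gripper_to(0.0,60)
s=manip.read_state();print(s["time"],s["gripper_width"],s["eef_pos"]-tcp(g,M),s["ft_force"])
save("side","b1.png",(150,100,330,260),4);save("top","b2.png",(120,120,290,250),4)
E
```

```text
False
3.2 0.5782836703535551 [0.00062668 0.00049268 0.00148221] [0.33387287 3.06769081 4.66419341]
```

View pics/b1.png

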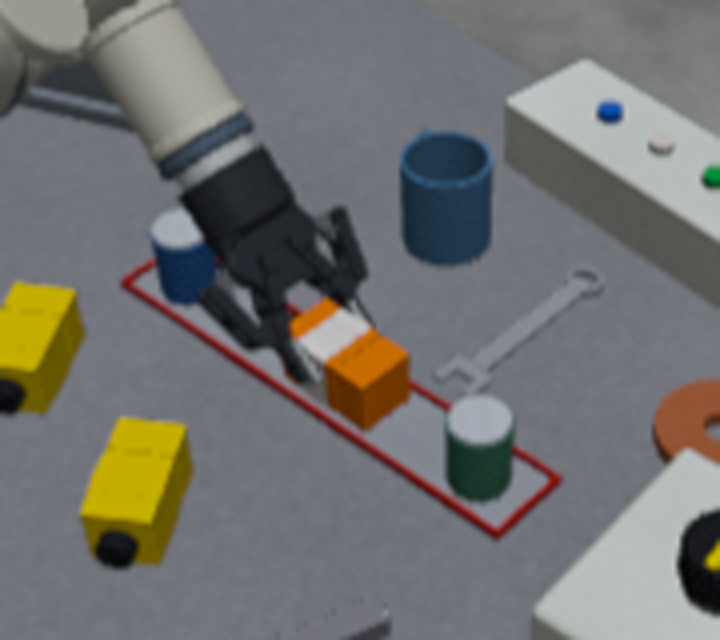

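View pics/b2.png

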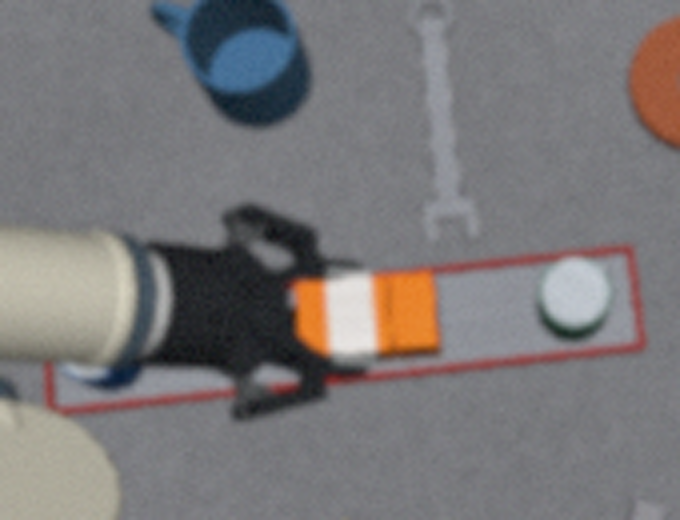

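The pads hold the can at the pale band, with the foot end free towards the green tin, and the lips are clear. Next I lift, rotate it upright and look before lowering.

Run:
```python
from p import *
M=can_R(yc,a,0,1)
manip.move_straight(tcp(g+[0,0,.08],M),rate=.12)
M=can_R(yl,a,np.pi/4,1)
manip.move_straight(tcp(F+[0,0,.085],M),quat(M),rate=.08)
M=can_R(yl,a,np.pi/2,1)
manip.move_straight(tcp(F+[0,0,.02],M),quat(M),rate=.08)
s=manip.read_state();print(s["time"],s["gripper_width"],s["eef_pos"]-tcp(F,M),s["ft_force"])
save("side","b3.png",(150,100,330,260),4);save("top","b4.png",(120,120,290,250),4)
```

```text
6.325 0.5750235488505906 [0.00023297 0.00056885 0.0206462 ] [ 0.21856924  0.06950032 -1.14345789]
```

View pics/b3.png

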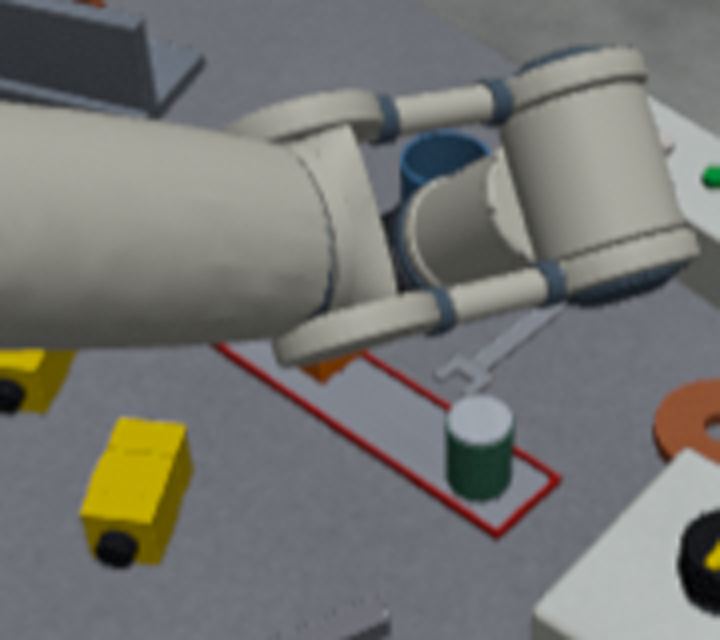

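View pics/b4.png

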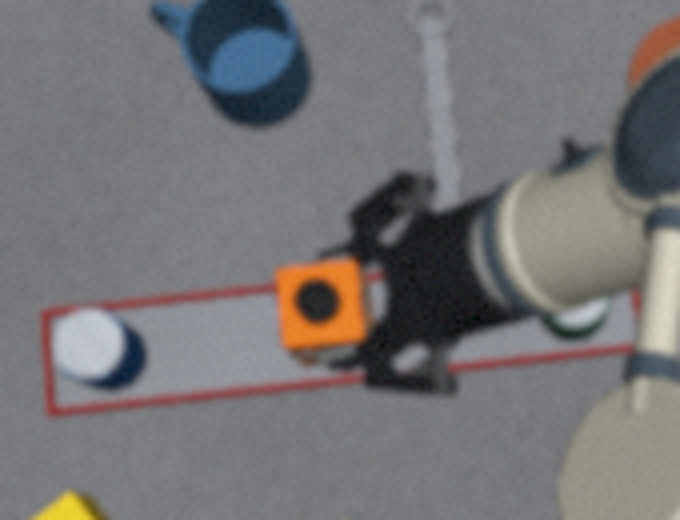

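The can looks upright in the top view, with its stopper at (319,300) in the crop. I'll compare that position with the lane axis, then lower it.

Run:
```python
from p import *
print(onz("top",np.array([319,300])/4+(120,120),.1286))
print(onz("top",np.array([321,305])/4+(120,120),.1136))
M=can_R(yl,a,np.pi/2,1)
manip.move_straight(tcp(F+[0,0,.004],M),rate=.06)
print(manip.move_straight(tcp(F+[0,0,-.003],M),rate=.012,guard=4))
s=manip.read_state();print(s["time"],s["eef_pos"]-tcp(F,M),s["ft_force"])
save("top","b5.png",(120,120,290,250),4)
```

```text
[0.54607935 0.18465636 0.1286    ]
[0.54573448 0.18528997 0.1136    ]
False
7.575 [-6.92193767e-06 -1.69079176e-05 -2.85967158e-03] [-0.15922255 -0.81224874 -1.10619854]
```

View pics/b5.png

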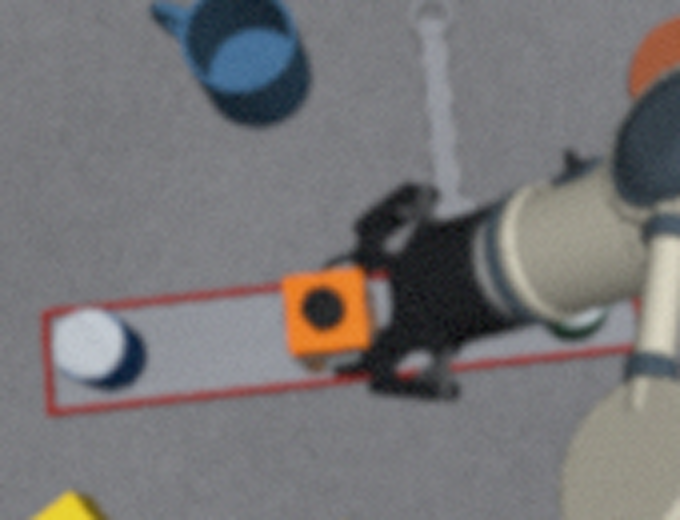

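Run:
```python
from p import *
M=can_R(yl,a,np.pi/2,1)
print(manip.move_straight(tcp(F+[0,0,-.012],M),rate=.012,guard=3))
s=manip.read_state();print(s["time"],s["eef_pos"]-tcp(F,M),s["ft_force"],s["torque"])
```

```text
True
7.8583 [-1.74422604e-05 -6.97119497e-05 -2.95591072e-03] [ 1.12621811 -1.30079076  4.01974691] [ 0.02309602  0.0783381  -0.07205653]
```

Run:
```python
from p import *
M=can_R(yl,a,np.pi/2,1)
manip.gripper_to(.85)
s=manip.read_state();print(s["time"],s["gripper_width"],s["ft_force"])
p=s["eef_pos"]
manip.move_straight(p-.09*M[:,2],rate=.1)
save("top","b6.png",(120,120,290,250),4)
s=manip.read_state();print(s["time"],s["ft_force"])
```

```text
8.2167 0.8494128421760455 [-0.56066386  0.16066193  0.42501938]
9.3167 [-0.23219465  0.56959286 -0.07671531]
```

View pics/b6.png

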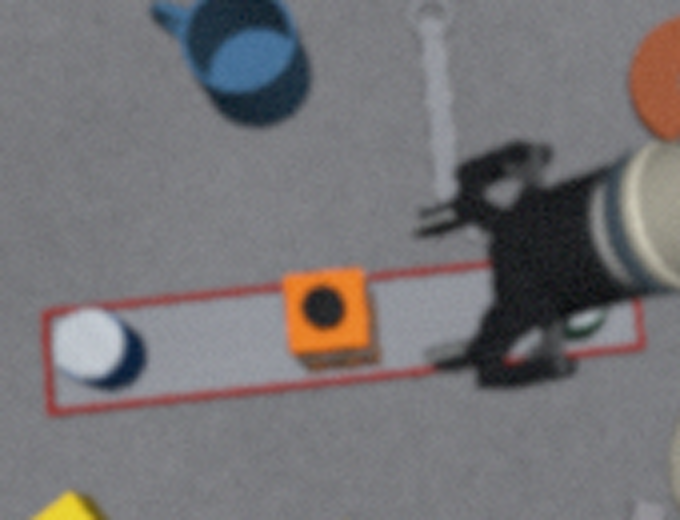

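The can stands free in its lane at about (324,308) in the crop, clear of the lips and tins. Now the cap.

Run:
```python
from h import *
np.set_printoptions(precision=3,suppress=True)
s=manip.read_state();p=s["eef_pos"]
manip.move_straight(p+[-.0,-.03,.12],rate=.2)
Q=q(np.radians(-22))
manip.move_ptp([.562,-.1915,.26],Q)
manip.gripper_to(1.0)
print(manip.move_straight([.562,-.1915,.128+G],rate=.1,guard=6))
s=manip.read_state();print(s["time"],s["eef_pos"],s["ft_force"])
manip.gripper_to(0.,60)
s=manip.read_state();print(s["time"],s["gripper_width"]*85,s["joint_positions"],s["ft_force"],s["torque"])
save("top","d1.png",(120,120,440,260),2);save("side","d2.png",(170,120,430,335),3)
```

```text
False
12.3833 [ 0.562 -0.192  0.183] [0.358 0.119 0.148]
12.7917 51.098404709679016 [-0.386  0.084  1.452  0.     1.602 -0.002] [ 2.454 -0.776  4.239] [-0.233 -0.712 -0.035]
```

View pics/d1.png

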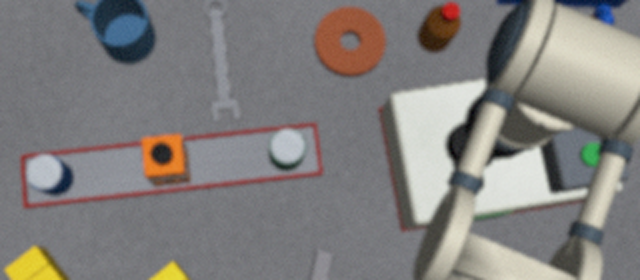

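View pics/d2.png

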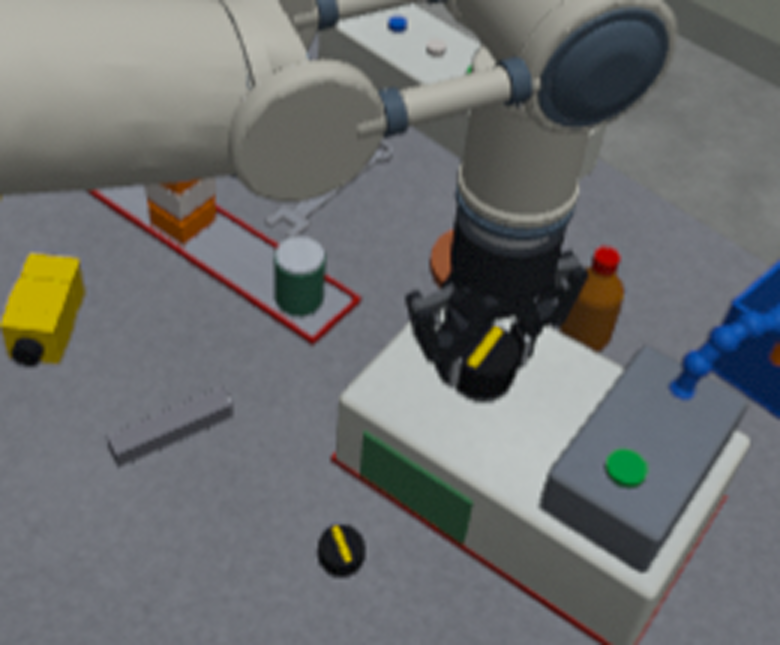

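The fingers straddle the cap at about (487,365) in the side crop, one pad on each side. I'll test-turn in small steps.

Run:
```python
from h import *
np.set_printoptions(precision=3,suppress=True)
j0=manip.read_state()["joint_positions"]
np.save("j0.npy",j0)
for k in range(0,31,6):
    j=j0.copy();j[5]-=np.radians(k);manip.move_j(j)
    s=manip.read_state();print(k,s["time"],s["torque"],s["ft_force"],s["gripper_width"]*85,j[5]-s["joint_positions"][5])
    if abs(s["torque"][2])>1.5:break
save("side","d3.png",(250,180,430,315),4)
```

```text
0 13.1417 [-0.159 -0.543 -0.004] [ 2.063 -0.409  3.005] 50.85908192387767 1.3212910621676448e-05
6 13.3917 [-0.558 -0.618 -0.051] [ 3.566 -3.89   2.018] 51.21582296768622 0.00048142770644599153
12 13.6417 [-0.44  -1.035 -0.589] [ 5.744 -3.001  1.218] 51.181839866092474 -0.00038412866304418647
18 13.8917 [ 0.498 -1.022 -1.126] [6.206 2.845 1.405] 51.10122830922904 -0.001397361725175239
24 14.1417 [ 1.988 -0.515 -0.901] [ 3.176 12.151  4.784] 51.08173379221761 -0.0009261012895976917
30 14.3917 [ 3.258  0.178 -1.222] [-0.243 18.873  6.846] 51.08021631789519 -0.0014443855357570978
```

View pics/d3.png

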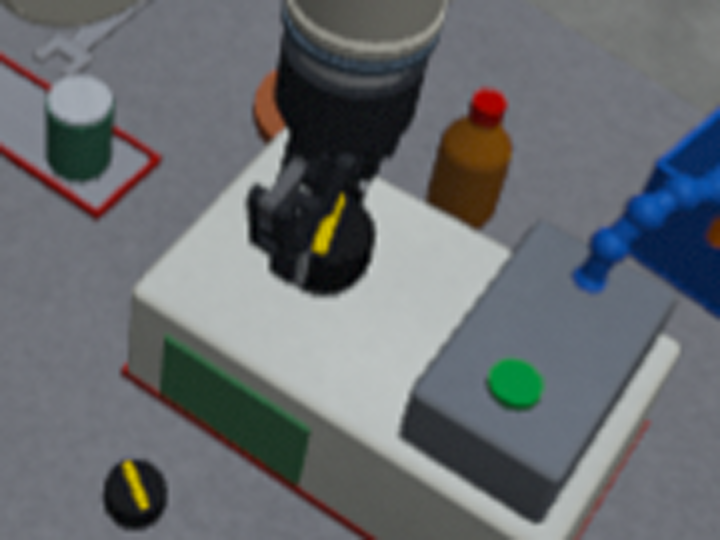

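Run:
```python
from h import *
np.set_printoptions(precision=4,suppress=True)
for nm in("a_side","raw_d2","raw_d3"):
    f=cv2.imread(f"pics/{nm}.png");h=cv2.cvtColor(f,cv2.COLOR_BGR2HSV)
    m=cv2.inRange(h,(20,110,90),(36,255,255));m[:220]=0;m[255:]=0;m[:,:310]=0;m[:,355:]=0
    ys,xs=np.nonzero(m)
    P=np.array([onz("side",(x,y),.142)[:2] for x,y in zip(xs,ys)]);c=P.mean(0)
    w,v=np.linalg.eigh(np.cov((P-c).T));t=np.degrees(np.arctan2(v[1,1],v[0,1]))%180
    print(nm,len(P),c,(P.min(0)+P.max(0))/2,t)
```

```text
a_side 68 [ 0.5622 -0.1909] [ 0.5629 -0.1907] 12.911468692271171
raw_d2 67 [ 0.5617 -0.1906] [ 0.562  -0.1907] 13.962708285132237
raw_d3 48 [ 0.5585 -0.1938] [ 0.5629 -0.1929] 23.238715457779705
```

The wrist turned 30° anticlockwise but the bar turned only about 10°, and the torque rose to about 1.2 Nm. That suggests a stop and a slip, so the thread is likely left-hand. I'll re-grip centred and turn clockwise.

Run:
```python
from h import *
np.set_printoptions(precision=3,suppress=True)
manip.gripper_to(1.0)
s=manip.read_state();print(s["eef_pos"],s["ft_force"],s["torque"])
save("side","e1.png",(280,190,400,280),6)
```

```text
[ 0.563 -0.192  0.183] [ 0.31   0.715 -0.75 ] [0.041 0.021 0.006]
```

View pics/e1.png

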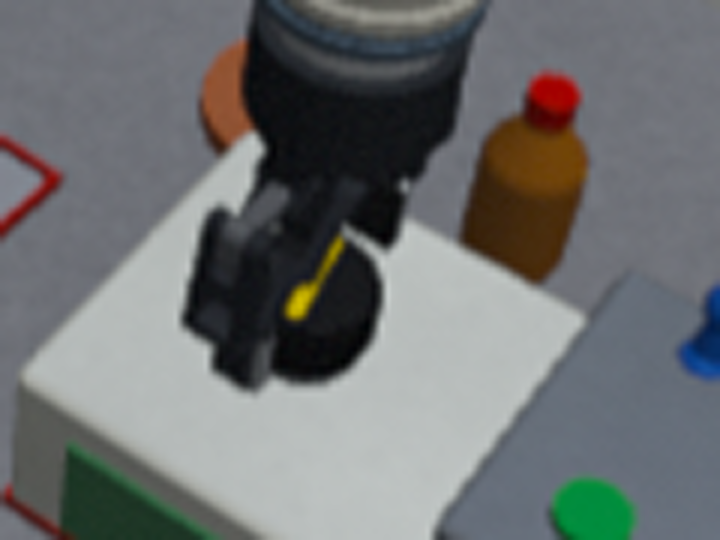

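Run:
```python
from h import *
np.set_printoptions(precision=3,suppress=True)
j=np.load("j0.npy");manip.move_j(j)
save("side","e2.png",(280,190,400,280),6)
f=cv2.imread("pics/raw_e2.png");h=cv2.cvtColor(f,cv2.COLOR_BGR2HSV)
m=cv2.inRange(h,(20,110,90),(36,255,255));m[:220]=0;m[255:]=0;m[:,:310]=0;m[:,355:]=0
P=np.array([onz("side",(x,y),.142)[:2] for y,x in np.argwhere(m)]);c=P.mean(0)
w,v=np.linalg.eigh(np.cov((P-c).T));print(len(P),c,np.degrees(np.arctan2(v[1,1],v[0,1]))%180)
```

```text
66 [ 0.562 -0.191] 20.281152204914207
```

View pics/e2.png

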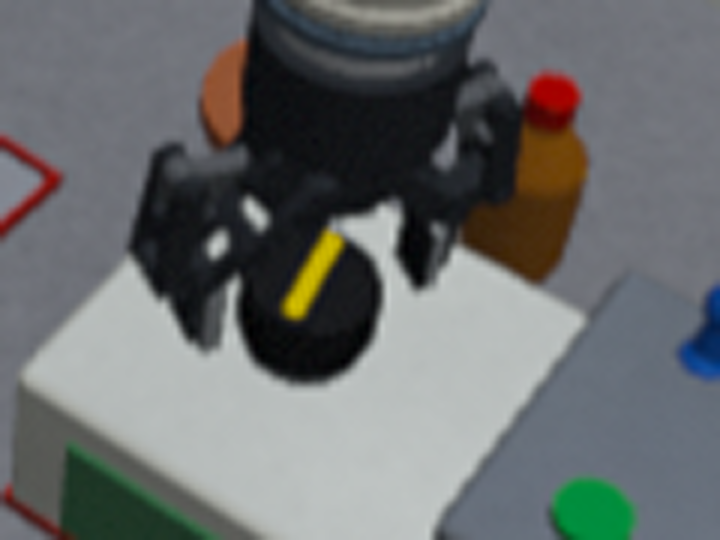

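Run:
```python
from h import *
np.set_printoptions(precision=3,suppress=True)
print((proj("side",[.562,-.191,.115])-(280,190))*6)
manip.gripper_to(0.,80)
j0=np.load("j0.npy")
for k in range(0,43,7):
    j=j0.copy();j[5]+=np.radians(k);manip.move_j(j)
    s=manip.read_state();print(k,s["time"],s["torque"],s["ft_force"],s["gripper_width"]*85)
    if np.linalg.norm(s["ft_force"])>35:break
save("side","e3.png",(280,190,400,280),6)
```

```text
[300.35  314.892]
0 16.2083 [ 0.02  -0.134 -0.003] [-0.067  0.835  3.807] 51.287797920978846
7 16.4583 [ 0.113 -0.115 -0.031] [0.232 0.378 5.672] 51.0726839322697
14 16.7083 [ 0.168 -0.108  0.015] [0.485 0.43  5.656] 50.90050902533663
21 16.9583 [ 0.13  -0.125  0.011] [0.356 1.331 5.576] 51.16565505852902
28 17.2083 [ 0.129 -0.109 -0.068] [0.715 0.718 5.376] 50.97476598591278
35 17.4583 [ 0.085 -0.143  0.025] [0.697 0.417 4.845] 51.076693016737075
42 17.7083 [ 0.093 -0.097 -0.038] [0.318 0.608 5.113] 50.53424803274489
```

View pics/e3.png

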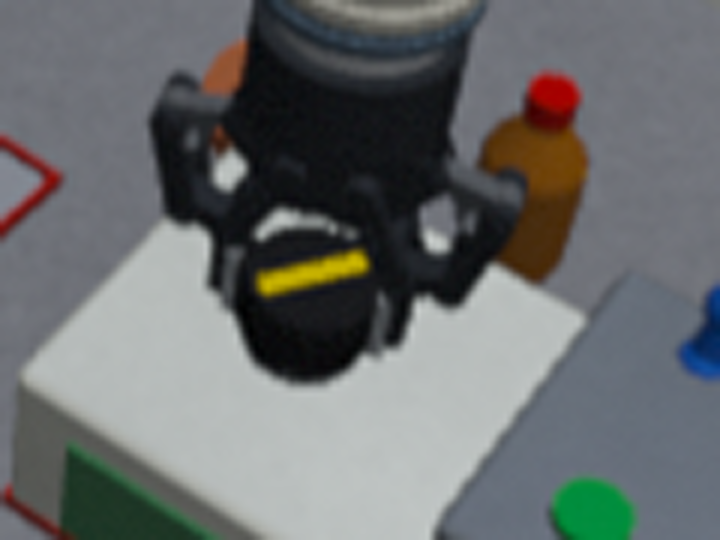

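It turns freely clockwise and the bar follows, so the thread is left-hand. I'll continue to about 92° (85° from the original angle).

Run:
```python
from h import *
np.set_printoptions(precision=3,suppress=True)
j0=np.load("j0.npy")
for k in (52,62,72,82,92):
    j=j0.copy();j[5]+=np.radians(k);manip.move_j(j)
    s=manip.read_state();print(k,s["time"],s["torque"],s["ft_force"])
    if abs(s["torque"][2])>.6:break
save("side","e4.png",(280,190,400,280),6)
f=cv2.imread("pics/raw_e4.png");h=cv2.cvtColor(f,cv2.COLOR_BGR2HSV)
m=cv2.inRange(h,(20,110,90),(36,255,255));m[:220]=0;m[255:]=0;m[:,:310]=0;m[:,355:]=0
P=np.array([onz("side",(x,y),.142)[:2] for y,x in np.argwhere(m)]);c=P.mean(0)
w,v=np.linalg.eigh(np.cov((P-c).T));print(len(P),c,np.degrees(np.arctan2(v[1,1],v[0,1]))%180)
```

```text
52 18.05 [ 0.048 -0.136 -0.008] [0.985 0.32  5.202]
62 18.3417 [ 0.074 -0.142 -0.042] [0.783 0.321 5.031]
72 18.6333 [-0.027 -0.129 -0.022] [0.316 0.046 5.384]
82 18.925 [ 0.003 -0.145 -0.075] [0.814 0.283 5.991]
92 19.2167 [ 0.161 -0.18  -0.022] [0.554 1.434 5.332]
47 [ 0.562 -0.187] 106.17674304243018
```

View pics/e4.png

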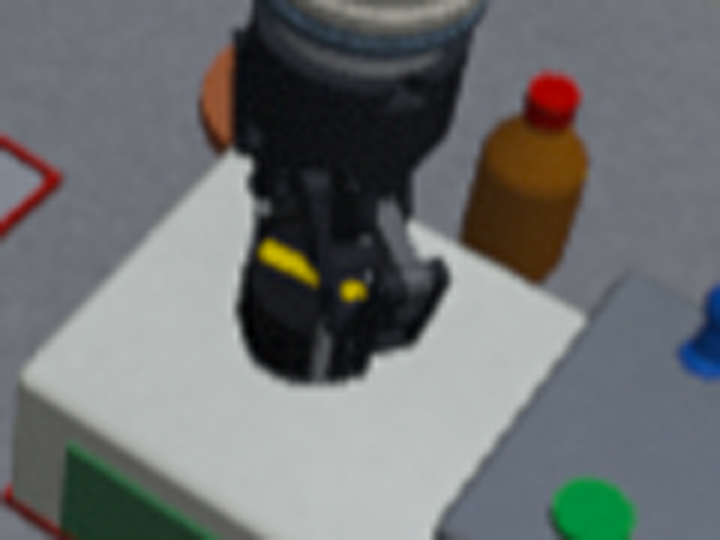

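The bar is now at about 106° (−74°), some 87° clockwise from the start. Next I lift.

Run:
```python
from h import *
np.set_printoptions(precision=3,suppress=True)
p=manip.read_state()["eef_pos"];f0=manip.read_state()["ft_force"]
r=manip.move_straight(p+[0,0,.006],rate=.03,guard=15)
s=manip.read_state();print(r,s["time"],s["ft_force"],s["eef_pos"]-p)
if not r:
    r=manip.move_straight(p+[0,0,.1],rate=.06,guard=15)
    manip.wait(.3)
    s=manip.read_state();print(r,s["time"],s["ft_force"],s["eef_pos"]-p,s["gripper_width"]*85)
save("side","f1.png");save("top","f2.png")
```

```text
False 19.6333 [ 0.133  1.066 -0.158] [-0.     0.     0.006]
False 21.65 [ 0.415  0.183 -1.695] [-0.  -0.   0.1] 50.840765810318075
```

View pics/f1.png

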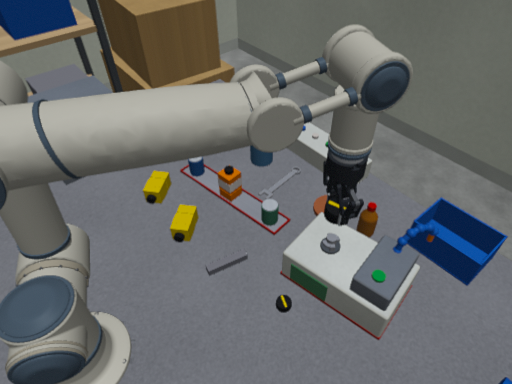

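View pics/f2.png

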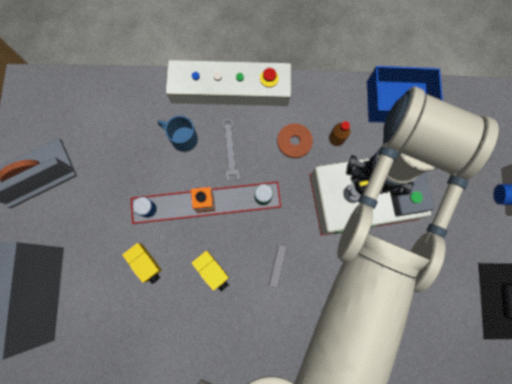

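Run:
```python
from h import *
f=cv2.imread("pics/f1.png")[150:260,280:400];cv2.imwrite("pics/f3.png",cv2.resize(f,None,fx=5,fy=5,interpolation=cv2.INTER_CUBIC))
for z in(.211,.226,.241,.136): print(z,(proj("side",[.562,-.191,z])-(280,150))*5)
a,b=[cv2.imread(f"pics/{n}.png").astype(int) for n in("a_top","f2")]
for nm,(x0,y0,x1,y1) in dict(tinp=(128,190,165,225),tinm=(245,178,285,212),mug=(155,110,200,155),wheel=(270,120,318,160),wrench=(220,115,245,182),dress=(265,240,292,290),small=(335,245,358,265),oil=(328,118,354,147)).items(): print(nm,abs(a-b)[y0:y1,x0:x1].max())
```

```text
0.211 [276.93339585 326.02585156]
0.226 [281.49808571 302.70614335]
0.241 [286.18371399 278.78304742]
0.136 [255.76734276 434.33943548]
tinp 13
tinm 12
mug 18
wheel 12
wrench 11
dress 12
small 114
oil 26
```

View pics/f3.png

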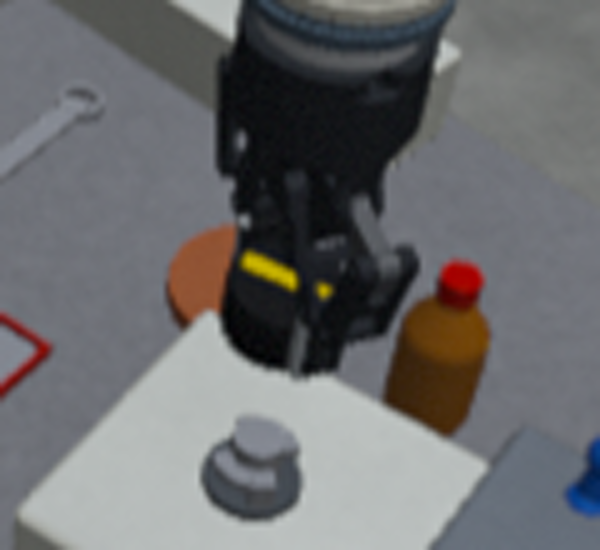

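Run:
```python
from workcell import manip
manip.sign_off();print(manip.read_state()["time"])
```

```text
the job is handed in; nothing more can be done
the job is handed in; nothing more can be done
```

The job is done and handed in at about 22 s on the robot's clock, well inside the 59 s limit.

**Can:** I stood it upright near the middle of the lane and let go. It stood clear of the lips and both tins in the pictures after release and at the end.

**Cap:** The thread is left-hand. Turning anticlockwise, it stopped after about 7° and the grip slipped. After a re-grip it turned easily clockwise to about 87° from where it started. It then came straight up with almost no resistance, and the gripper still holds it level over the neck. I raised it 10 cm, so its rim is about 7.5 cm clear of the neck.

**Checks:**
- **Tins, wheel, wrench and dressing stick:** the first and last top pictures match, with only image noise between them.
- **Mug and oiler:** they changed slightly more than the others, up to 26 grey levels. I saw no movement.
- **Small lookalike cap:** its patch of the top picture differed, most likely because the arm was in view. In the side picture it looks unmoved.
- **Grip width:** the gripper read about 51 mm on the 54 mm cap, which I did not explain. The hold was steady.

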